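# Turn the induction hob up four clicks

### The job

The frying pan on the induction hob needs more heat: with a fingertip, gently push the side of the wing on the hob's power dial and turn it up (clockwise seen from above) by exactly four clicks from where it stands. Do not grip the dial, and do not let it run past the fourth click; leave it resting in that click. Leave the pan, the tape roll and the shaker where they are.

Things in the scene. Friction and masses are not known exactly. Their poses are not given: they have to be found in the camera images.
- hob: Fixed countertop induction hob, steel with black glass top, 420 (x) x 330 (y) x 100 mm high; origin at the centre of its underside. On its -x side (the front, towards the robot) a 100 mm deep control deck slopes down 0.21 rad to the front. The dial's axis meets the deck at x -160, y -85 mm, 89 mm above the counter. A flat display with three flat keys lies on the deck's +y half.
- dial_center (a point): Point on the dial's axis, on top of its black skirt, 9 mm above the deck. z: along the axis, out of the deck (leaning 0.21 rad to the hob's front). x: along the wing to the pointer end; it turns with the dial. Skirt 60 mm across. Across its middle stands a straight metal wing 56 mm long (28 each way), 12 mm thick, 22 mm high above the skirt, with a black line on its pointer half.
- dial_pointer (a point): Point at the middle of the wing's pointer end: 28 mm from the axis along the wing and 11 mm above the skirt. It turns with the dial.
- dial (a joint): Dial angle, rad, growing clockwise seen from above (more power). Ten clicks 0.5236 apart (30 deg), 0 to 4.712, end stops there; at 0 the pointer is 135 deg anticlockwise of the hob's +x. Starts in one of the first six. A sprung ball holds each click: 3 to 4 N near the wing's end moves it; at about half way (0.26 rad) it lets go and snaps ahead into the next click by itself.
- pan: Empty aluminium frying pan standing on the hob's glass, 208 mm across the rim, 62 mm high, origin at the centre of its underside; a black handle along its +y reaches 270 mm from the centre, 70 mm above the glass. Loose; leave alone.
- tape: Roll of yellowish packing tape lying flat on the counter beside the hob, 100 mm across, 48 mm high, hole 76 mm; origin at the centre of its underside. Loose; leave alone.
- shaker: Round steel seasoning shaker standing on the counter beside the hob, 68 mm across, 119 mm high; origin at the centre of its underside. Loose; leave alone.

How it is judged:
By the outcome, as a careful person would: the job done as asked, in the order asked, and still so for the second after the job is handed in, with the robot touching nothing.
It also fails if it takes over 54 s, if anything falls off the work surface, if the arm or the gripper's body presses on something with over 40 N, if the wrist force passes 120 N, or if a joint passes its speed limit or range.

### The arm

A 6-joint arm with a two-finger parallel gripper is mounted at the origin on the work surface. World frame = base frame: x ahead of the robot, y to its left, z up, the work surface at z = 0. Lengths are in m, angles in rad, forces in N, time in s.
With the tool pointing down it reaches from about 0.275 to 0.725 m from the base axis. Payload 15.9 kg.
Tool frame: the origin (TCP) lies at the very end of the fingers, on their centre line; the grasp point (between the pads) lies env.grip_depth behind it (env.grip_depth is the distance from the TCP to the grasp point, in m); x points along the fingers, y is the direction in which the jaws open and shut, and the axes are right-handed (so a half turn about x gives the same grasp; the last joint's range is limited). The gripper opens to 85 mm and grips with 20 to 120 N. Pads are 22 mm wide; open, the fingers measure 114 mm over their backs; the gripper's body (76 mm by 85 mm) begins 54 mm behind the grasp point. The pads swing forward as they close: fully open they stand 13 mm farther back than shut.
Start: joints at [-1.221, 0.213, -0.034, 1.323, 0, 1.571], TCP at [0.171, -0.47, 0.231] pointing down, gripper open.
Joint ranges: [-2.98, 2.98], [-0.74, 1.72], [-1.14, 1.35], [-2.1, 2.04], [-1.57, 1.44], [-3.14, 3.14]. Speed limits (rad/s): [1.89, 1.89, 2.39, 2.57, 3.14, 3.14].

### API

Orientations are given as a unit quaternion [w, x, y, z].
In Python, from bench import monitor, eyes, job, env gives the robot as it stands. The module is installed in compiled form; this text tells all that it offers.
- The arm moves only by the tool arm_command, never from a script. Its argument "moves" is text: rows parted by semicolons, each of 7 numbers parted by spaces: the shift along the tool's x, y, z in units of 25 mm (1.0 is 25 mm), then the turn, a rotation vector about the tool's x, y, z in units of 5 degrees (1.0 is 5 degrees), then the closure, from -1 (fully open) to 1 (shut), so that 0 is half open. A call has 1 to 5 rows; each row is the pose to reach, as a shift and turn from the pose commanded when the call began, along the tool's axes at that moment; what a row does not reach only later rows make up. A row lasts 1/12 s, in which the tool goes at most 41.7 mm and 7.16 degrees, less where a joint would pass 70% of its speed; a pose out of reach is approached as far as the arm can. A call with a gripper value outside its range is refused whole. The fingers move at their own pace and stop on an object; "grip_force" is the grip in N (left out, the last holds). Time passes only in rows, so rows that repeat a pose let the fingers close. It gives the time, the measured TCP pose, the force and the opening at its end, in the units of the state.
- monitor.read_state(): the state, without advancing time (a new reading comes with each control period).
- eyes.snapshot(name): name is "side" or "top"; returns the picture (420x560x3 uint8, red, green, blue); there is no depth.
- eyes.camera_params(name): a dict with "fx", "fy", "cx", "cy" (pixels), "R" (3x3) and "t" (3): a world point X has camera coordinates R X + t. Camera axes: x right, y down, z forward; pixel columns grow to the right and rows downward; lengths in m; the calibration is good to about 2 mm. A picture is of the moment at which its call begins. camera_params takes no time and is no camera call.
- job.sign_off(): hands the job in, once; it reports no verdict.
The state is a dict: "time": time; "qpos": joint angles; "joint_vel": joint speeds; "joint_efforts": joint torques, N m; "ee_pos": TCP position; "tcp_rot": TCP orientation; "wrist_force": force on the tool from outside, world axes, zero at the start; "moment": the same for the moment, N m; "finger_gap": opening from 0.0 (shut) to 1.0 (fully open).
Only numpy, scipy, OpenCV 4.12 (cv2) and the standard library are available. Lean on these libraries where they do the work, as an engineer would, in place of code of your own. Each camera call takes 0.05 s, during which the arm holds its last target. There are 200 camera calls.

## Working session

There is one attempt and no reset: what is moved stays moved. The work goes in short steps, Python scripts to look and compute and a tool call to move; the robot and the scene stay as the last step left them, time stands still between calls to the robot, and variables do not carry over. Pictures are saved under pics/ and viewed, on a budget of 10 in all, crops included, one or two more only if the job needs it, and the job is handed in when it is done.

Besides the shell and the picture viewer there is one more tool, called after ">>>" as name(argument=value, ...) on one line, values as JSON. arm_command: Moves the arm, as the interface text tells. Its arguments: {"type":"object","properties":{"moves":{"type":"string"},"grip_force":{"type":"number"}},"required":["moves"]}

```bash
mkdir -p pics; python3 - <<'E'
from bench import monitor, eyes, job, env
import cv2
for n in("side","top"):
    cv2.imwrite(f"pics/{n}0.png",eyes.snapshot(n)[:,:,::-1]); print(n,eyes.camera_params(n))
print(monitor.read_state(), env.grip_depth)
E
```

```text
side {'fx': 476.8154022687474, 'fy': 476.8154022687474, 'cx': 273.49733477879187, 'cy': 220.60107337871395, 'R': array([[ 0.93703208, -0.34912127, -0.00923169],
       [-0.25050413, -0.65345807, -0.71431101],
       [ 0.24334865,  0.67164491, -0.6997675 ]]), 't': array([-0.59416033,  0.30824983,  0.92438713])}
top {'fx': 407.2491766125334, 'fy': 407.2491766125334, 'cx': 282.3352099977044, 'cy': 213.235934989748, 'R': array([[-0.01694272, -0.99980337,  0.01030365],
       [-0.99799993,  0.01628267, -0.06108196],
       [ 0.06090218, -0.01131793, -0.99807957]]), 't': array([0.08073444, 0.66845572, 1.00202229])}
{'time': 0.1, 'qpos': array([-1.22100939e+00,  2.13305683e-01, -3.49706548e-02,  1.32352433e+00,
        4.03443360e-05,  1.57078085e+00]), 'joint_vel': array([ 0.00163215, -0.0012551 ,  0.00162302,  0.00120589, -0.00044396,
        0.00149976]), 'joint_efforts': array([ 3.49748618e-03, -6.87247682e+01,  4.87807453e+01,  1.21624113e-02,
       -1.20193436e-04,  4.76738069e-05]), 'ee_pos': array([ 0.17125495, -0.46942837,  0.23087649]), 'tcp_rot': array([-0.12269208, -0.69627115, -0.12339638,  0.69636662]), 'wrist_force': array([0.33045115, 0.25184703, 0.20520045]), 'moment': array([ 0.01055064, -0.00109141, -0.00307329]), 'finger_gap': 0.9998824311590153} 0.0187
```

View pics/top0.png

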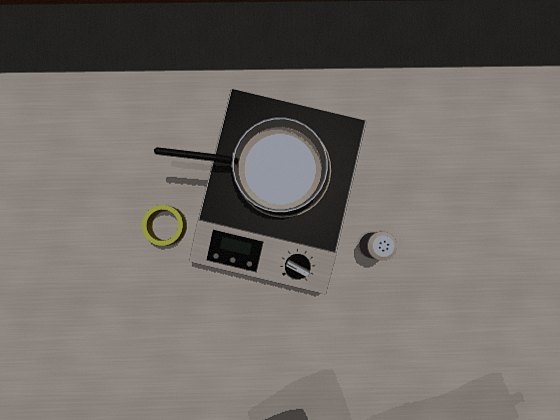

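View pics/side0.png

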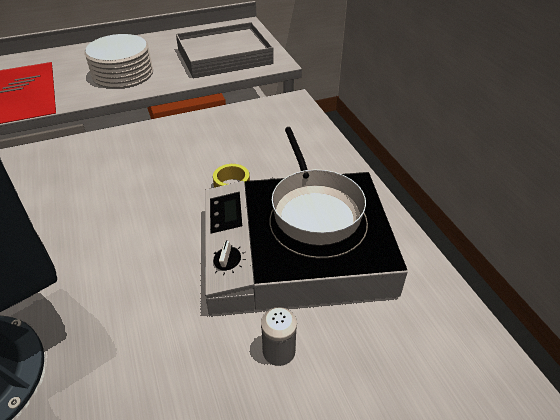

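The top view shows the hob with far corners at about (232,90) and (365,121), and the dial near (298,266). In the side view the dial is near (228,256). The shaker stands to the right of the dial at (381,246). Next I zoom in on the dial and fit the hob pose.

```bash
cat > h.py <<'E'
import numpy as np
from bench import monitor, eyes, job, env
from scipy.optimize import least_squares
from scipy.spatial.transform import Rotation as Ro
C={n:eyes.camera_params(n) for n in("side","top")}
def proj(n,X):
    c=C[n]; p=np.atleast_2d(X)@np.array(c["R"]).T+c["t"]
    return np.c_[c["fx"]*p[:,0]/p[:,2]+c["cx"],c["fy"]*p[:,1]/p[:,2]+c["cy"]]
def hobT(P,h): # local -> world; h=(x,y,yaw)
    return np.atleast_2d(P)@Ro.from_euler('z',h[2]).as_matrix().T+[h[0],h[1],0]
A=np.array([-np.sin(.21),0,np.cos(.21)])  # dial axis in hob frame
D0=np.array([-.16,-.085,.089])+.009*A
def wing(phi,r,z,side=0): # phi: anticlockwise angle of pointer from hob +x, in deck plane
    ex=np.array([np.cos(.21),0,np.sin(.21)]);ey=np.array([0,1,0])
    return D0+r*(np.cos(phi)*ex+np.sin(phi)*ey)+side*(-np.sin(phi)*ex+np.cos(phi)*ey)+z*A
E
python3 - <<'E'
from h import *
import cv2
obj=np.array([[.21,.165,.1],[.21,-.165,.1],list(D0)])
f=lambda h:np.r_[(proj("top",hobT(obj,h))-[[232,90],[365,121],[298,266]]).ravel(),(proj("side",hobT(D0,h))-[[228,258]]).ravel()]
s=least_squares(f,[.55,0,0]);print(s.x,s.fun.round(1))
h=s.x; np.save("h.npy",h)
print("dial",hobT(D0,h))
for k in range(10):
    phi=np.radians(135-30*k); print(k,*[proj(n,hobT(wing(phi,.028,.022),h)).round(1)[0] for n in("top","side")])
t=cv2.imread("pics/top0.png")[225:305,250:350];s_=cv2.imread("pics/side0.png")[220:300,175:275]
g=np.hstack([cv2.resize(a,(400,400*80//100),interpolation=cv2.INTER_CUBIC) for a in(t,s_)])
cv2.imwrite("pics/z0.png",g)
E
```

```text
[ 0.71828519  0.07894326 -0.24477984] [-1.8 -1.9  1.9 -1.4  0.4  0.9 -2.1  0.1]
dial [[0.54063533 0.03570655 0.09780228]]
0 [287.8 275.9] [213.6 246.7]
1 [285.9 269.9] [219.2 242.9]
2 [287.4 263.8] [225.7 241.4]
3 [291.8 259.3] [231.6 242.5]
4 [298.  257.5] [235.2 246.1]
5 [304.3 258.9] [235.6 251.2]
6 [309.  263.3] [232.5 256.5]
7 [310.9 269.3] [226.8 260.5]
8 [309.4 275.4] [220.  262.1]
9 [304.9 279.9] [214.  260.8]
```

View pics/z0.png

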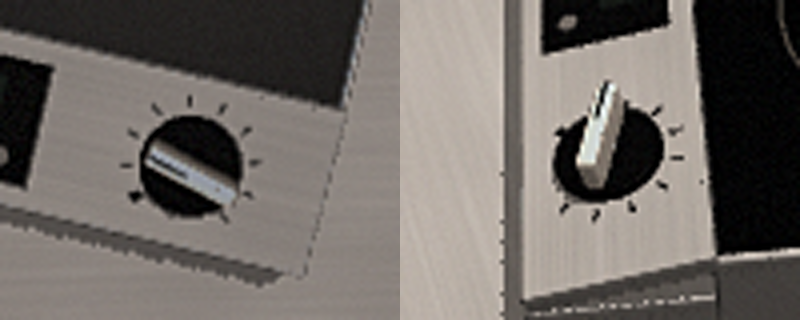

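```bash
cat >> h.py <<'E'
def basis(h): # world: dial centre, deck-plane ex, ey, axis
    Rz=Ro.from_euler('z',h[2]).as_matrix()
    return hobT(D0,h)[0],Rz@[np.cos(.21),0,np.sin(.21)],Rz@[0,1,0],Rz@A
def state_R(s):
    q=s["tcp_rot"]; return Ro.from_quat([q[1],q[2],q[3],q[0]])
def goal(h,phi,r,off,z,sgn):
    """TCP with tool x=-axis, tool y along the half-wing direction phi (hob deg) times sgn;
    r along it, off = distance of the tip centre behind the mid plane (anticlockwise side)."""
    c,ex,ey,a=basis(h); p=np.radians(phi)
    u=np.cos(p)*ex+np.sin(p)*ey; v=-np.sin(p)*ex+np.cos(p)*ey
    x=-a; y=sgn*u; return c+r*u+off*v+z*a, Ro.from_matrix(np.c_[x,y,np.cross(x,y)])
def rel(s,p,R):
    R0=state_R(s); return np.r_[R0.inv().apply(p-s["ee_pos"])/.025,np.degrees((R0.inv()*R).as_rotvec())/5]
E
python3 - <<'E'
from h import *
T=[([.21,.165,.1],(232,90)),([.21,-.165,.1],(365,121)),([-.11,-.165,.1],(335,251.7)),([-.11,.165,.1],(200,220)),
([-.21,-.165,.0783],(325.7,294)),([-.21,.165,.0783],(190,263)),(D0,(297.6,266.2)),(wing(0,0,.022),(298,268.1))]
S=[([-.11,-.165,.1],(253,284.2)),([-.21,-.165,.0783],(205.5,295)),(D0,(227,258.7))]
def f(h): return np.r_[(proj("top",hobT([a for a,b in T],h))-[b for a,b in T]).ravel(),(proj("side",hobT([a for a,b in S],h))-[b for a,b in S]).ravel()]
s=least_squares(f,[.55,0,0],loss='soft_l1');print(s.x,f(s.x).reshape(-1,2).round(1).tolist())
np.save("h.npy",s.x);print(basis(s.x))
st=monitor.read_state();print(state_R(st).as_matrix().round(3))
for sgn in(1,-1):
    p,R=goal(s.x,75+180,.022,.024,.010,sgn);print(sgn,p,rel(st,p,R).round(2))
    p,R=goal(s.x,75+180-110,.022,.024,.010,sgn);print(R.as_matrix().round(2))
E
```

```text
[ 0.71914209  0.08000215 -0.24426954] [[-2.3, -2.3], [1.4, -1.8], [1.9, 0.7], [-2.7, 0.0], [0.6, -0.2], [-1.0, -1.0], [0.3, 0.3], [-0.1, 1.1], [0.6, 0.3], [-0.7, 0.8], [-0.8, -1.0]]
(array([0.54151432, 0.0366748 , 0.09780228]), array([ 0.94899733, -0.23653444,  0.2084599 ]), array([0.24184761, 0.97031424, 0.        ]), array([-0.20227161,  0.05041553,  0.97803091]))
[[-0.     0.343 -0.939]
 [ 0.001 -0.939 -0.343]
 [-1.    -0.001 -0.   ]]
1 [0.54944624 0.0063956  0.11122818] [  4.8  -12.69 -20.73   9.77   2.45   0.42]
[[ 0.2  -0.64  0.74]
 [-0.05  0.75  0.66]
 [-0.98 -0.17  0.12]]
-1 [0.54944624 0.0063956  0.11122818] [  4.8  -12.69 -20.73 -26.08  -0.51   2.98]
[[ 0.2   0.64 -0.74]
 [-0.05 -0.75 -0.66]
 [-0.98  0.17 -0.12]]
```

```bash
cat > g.py <<'E'
import sys
from h import *
h=np.load("h.npy");st=monitor.read_state()
print("t",st["time"].__round__(2),"F",st["wrist_force"].round(2),"q",st["qpos"].round(2))
for a in sys.argv[1:]:
    phi,r,off,z=map(float,a.split(","));p,R=goal(h,phi,r/1e3,off/1e3,z/1e3,-1);print(a,rel(st,p,R).round(2))
E
python3 g.py 255,22,28,100
```

```text
t 0.1 F [0.33 0.25 0.21] q [-1.22  0.21 -0.03  1.32  0.    1.57]
255,22,28,100 [  1.25 -13.   -20.21 -26.08  -0.51   2.98]
```

>>> arm_command(moves="1.2 -13 -20.2 -26 -0.5 3 1;1.2 -13 -20.2 -26 -0.5 3 1;1.2 -13 -20.2 -26 -0.5 3 1;1.2 -13 -20.2 -26 -0.5 3 1;1.2 -13 -20.2 -26 -0.5 3 1", grip_force=20)

```text
time: 0.52
ee_pos: [0.2976, -0.3022, 0.2206]
tcp_rot: [0.357, 0.624, 0.306, -0.624]
wrist_force: [1.0, -1.2, 0.5]
finger_gap: 0.298
```

```bash
python3 g.py 255,22,28,100
```

```text
t 0.52 F [ 1.04 -1.24  0.49] q [-0.78 -0.   -0.31  1.2  -0.02  1.39]
255,22,28,100 [  0.36   0.85 -15.64 -18.9   -0.36   2.16]
```

>>> arm_command(moves="0.3 0.8 -15.6 -19 -0.4 2.2 1;0.3 0.8 -15.6 -19 -0.4 2.2 1;0.3 0.8 -15.6 -19 -0.4 2.2 1;0.3 0.8 -15.6 -19 -0.4 2.2 1;0.3 0.8 -15.6 -19 -0.4 2.2 1")

```text
time: 0.93
ee_pos: [0.4243, -0.1366, 0.2107]
tcp_rot: [0.555, 0.492, 0.457, -0.491]
wrist_force: [1.7, -1.1, -0.2]
finger_gap: -0.001
```

```bash
python3 g.py 255,22,28,100
```

```text
t 0.93 F [ 1.74 -1.11 -0.25] q [-0.26 -0.   -0.34  1.11 -0.07  1.27]
255,22,28,100 [  0.3    4.54  -5.73 -11.77  -0.2    1.35]
```

>>> arm_command(moves="0.2 4.4 -5.6 -11.8 -0.2 1.3 1;0.2 4.4 -5.6 -11.8 -0.2 1.3 1;0.2 4.4 -5.6 -11.8 -0.2 1.3 1;0.2 4.4 -5.6 -11.8 -0.2 1.3 1;0.2 4.4 -5.6 -11.8 -0.2 1.3 1")

```text
time: 1.35
ee_pos: [0.5333, 0.0074, 0.2019]
tcp_rot: [0.697, 0.311, 0.567, -0.31]
wrist_force: [-0.4, -1.1, -0.7]
finger_gap: -0.002
```

```bash
python3 g.py 255,22,28,60
```

```text
t 1.35 F [-0.44 -1.13 -0.67] q [ 0.07  0.14 -0.21  1.06 -0.09  0.97]
255,22,28,60 [ 1.67  0.15 -0.03 -4.62 -0.11  0.55]
```

>>> arm_command(moves="0.8 0.1 0 -4.6 -0.1 0.55 1;1.5 0.1 0 -4.6 -0.1 0.55 1;1.6 0.1 0 -4.6 -0.1 0.55 1;1.6 0.1 0 -4.6 -0.1 0.55 1;1.6 0.1 0 -4.6 -0.1 0.55 1")

```text
time: 1.77
ee_pos: [0.539, 0.0012, 0.163]
tcp_rot: [0.754, 0.18, 0.606, -0.179]
wrist_force: [0.1, -0.2, 0.0]
finger_gap: -0.005
```

```bash
python3 g.py 255,22,28,30 255,22,28,9; python3 - <<'E'
from h import *
import cv2
c=[eyes.snapshot(n)[:,:,::-1] for n in("top","side")]
g=np.hstack([cv2.resize(a,(400,320),interpolation=cv2.INTER_CUBIC) for a in(c[0][225:305,250:350],c[1][200:280,175:275])])
cv2.imwrite("pics/z1.png",g)
E
```

```text
t 1.77 F [ 0.05 -0.16  0.02] q [ 0.04  0.14 -0.32  0.91 -0.06  0.55]
255,22,28,30 [ 1.3   0.27 -0.   -0.11 -0.01  0.02]
255,22,28,9 [ 2.14  0.27 -0.   -0.11 -0.01  0.02]
```

View pics/z1.png

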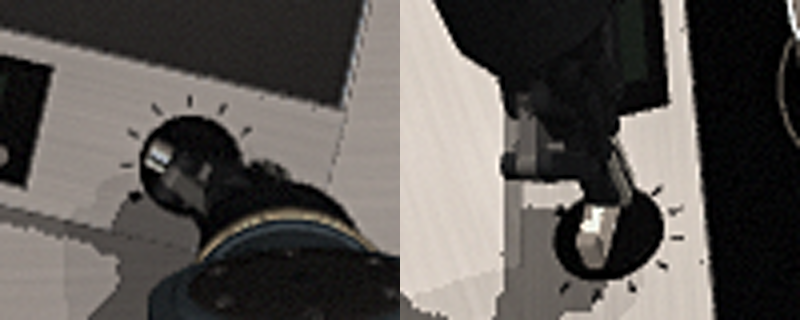

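The tip hovers above the dial on the tail side, and the dial is unmoved. Next it descends beside the wing.

>>> arm_command(moves="0.4 0.27 0 -0.1 0 0 1;0.9 0.27 0 -0.1 0 0 1;1.3 0.27 0 -0.1 0 0 1;1.6 0.27 0 -0.1 0 0 1;1.6 0.27 0 -0.1 0 0 1")

```text
time: 2.28
ee_pos: [0.5503, 0.0051, 0.1228]
tcp_rot: [0.754, 0.177, 0.607, -0.177]
wrist_force: [0.1, 0.5, 0.0]
finger_gap: 0.001
```

```bash
python3 g.py 255,22,28,9
```

```text
t 2.28 F [0.05 0.55 0.03] q [ 0.04  0.19 -0.37  0.81 -0.06  0.55]
255,22,28,9 [ 0.48  0.    0.01 -0.03 -0.02  0.04]
```

>>> arm_command(moves="0.25 0 0 0 0 0 1;0.48 0 0 0 0 0 1;0.48 0 0 0 0 0 1;0.48 0 -0.15 0 0 0 1;0.48 0 -0.3 0 0 0 1")

```text
time: 2.7
ee_pos: [0.5469, 0.0081, 0.1118]
tcp_rot: [0.755, 0.177, 0.606, -0.177]
wrist_force: [-0.6, -0.1, 0.2]
finger_gap: -0.001
```

```bash
python3 g.py 255,22,17,9; cat > see.py <<'E'
import sys,cv2
from h import *
c=[eyes.snapshot(n)[:,:,::-1] for n in("top","side")]
g=np.hstack([cv2.resize(a,(400,320),interpolation=cv2.INTER_CUBIC) for a in(c[0][225:305,250:350],c[1][215:295,175:275])])
cv2.imwrite(sys.argv[1],g)
E
python3 see.py pics/z2.png
```

```text
t 2.7 F [-0.55 -0.06  0.25] q [ 0.05  0.19 -0.4   0.78 -0.06  0.55]
255,22,17,9 [ 0.09 -0.02 -0.17 -0.03  0.01  0.02]
```

View pics/z2.png

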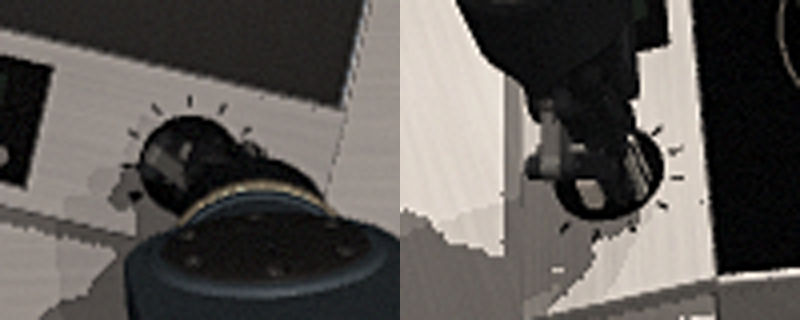

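Side view: wing tail end at crop (590,190), with the finger just right of it at (645,170). The gap is small and there's no contact yet.

>>> arm_command(moves="0.05 0 -0.05 0 0 0 1;0.05 0 -0.1 0 0 0 1;0.05 0 -0.15 0 0 0 1;0.05 0 -0.17 0 0 0 1;0.05 0 -0.17 0 0 0 1")

```text
time: 3.22
ee_pos: [0.5436, 0.0101, 0.1096]
tcp_rot: [0.755, 0.177, 0.606, -0.177]
wrist_force: [-0.3, 0.1, 0.1]
finger_gap: 0.0
```

```bash
cat >> g.py <<'E'
p=st["ee_pos"];R=state_R(st);c,ex,ey,a=basis(h);d=p-c
y=R.as_matrix()[:,1];print("tool-z force",R.inv().apply(st["wrist_force"]).round(2),"face phi",np.degrees(np.arctan2(-y@ey,-y@ex)).round(1)%360,
 "r,off,z mm",(np.r_[-d@y,d@R.as_matrix()[:,2],d@a]*1e3).round(1))
E
python3 g.py 255,22,17,9
```

```text
t 3.22 F [-0.31  0.07  0.11] q [ 0.06  0.19 -0.41  0.77 -0.06  0.56]
255,22,17,9 [ 0.03 -0.02  0.   -0.03  0.    0.02]
tool-z force [-0.17 -0.08 -0.28] face phi 254.9 r,off,z mm [21.6 16.9  9.8]
```

>>> arm_command(moves="0 0 -0.04 0 0 0 1;0 0 -0.08 0 0 0 1;0 0 -0.08 0 0 0 1")

```text
time: 3.47
ee_pos: [0.5422, 0.0109, 0.1093]
tcp_rot: [0.755, 0.177, 0.606, -0.177]
wrist_force: [1.8, -2.1, -1.3]
finger_gap: 0.001
```

```bash
python3 g.py
```

```text
t 3.47 F [ 1.84 -2.14 -1.28] q [ 0.06  0.18 -0.41  0.77 -0.06  0.56]
tool-z force [ 1.74 -1.05  2.33] face phi 254.8 r,off,z mm [21.6 15.3  9.8]
```

Contact is made at off ≈ 15.5 mm. Now I sweep around the axis with the face parallel to the wing.

```bash
python3 g.py 251,22,15,9.5 247,22,15,9.5 243,22,15,9.5
```

```text
t 3.47 F [ 1.84 -2.14 -1.28] q [ 0.06  0.18 -0.41  0.77 -0.06  0.56]
251,22,15,9.5 [ 0.01 -0.05 -0.07  0.77  0.01  0.02]
247,22,15,9.5 [ 0.01 -0.09 -0.14  1.57  0.01  0.02]
243,22,15,9.5 [ 0.01 -0.12 -0.21  2.37  0.01  0.02]
tool-z force [ 1.74 -1.05  2.33] face phi 254.8 r,off,z mm [21.6 15.3  9.8]
```

>>> arm_command(moves="0 -0.04 -0.04 0.4 0 0 1;0 -0.06 -0.08 0.8 0 0 1;0 -0.08 -0.12 1.2 0 0 1;0 -0.1 -0.16 1.6 0 0 1;0 -0.12 -0.21 2.3 0 0 1")

```text
time: 3.88
ee_pos: [0.5365, 0.0108, 0.1082]
tcp_rot: [0.733, 0.252, 0.585, -0.237]
wrist_force: [1.0, -2.8, -0.4]
finger_gap: 0.0
```

```bash
python3 g.py 241,22,15,9.5 239,22,15,9.5 237,22,15,9.5
```

```text
t 3.88 F [ 0.99 -2.76 -0.39] q [ 0.06  0.17 -0.43  0.77 -0.06  0.76]
241,22,15,9.5 [ 0.02 -0.02 -0.03  0.45  0.02  0.01]
239,22,15,9.5 [ 0.02 -0.04 -0.07  0.85  0.02  0.01]
237,22,15,9.5 [ 0.02 -0.06 -0.1   1.25  0.02  0.01]
tool-z force [ 0.73 -1.5   2.44] face phi 243.3 r,off,z mm [22.  15.   9.9]
```

>>> arm_command(moves="0 -0.02 -0.03 0.4 0 0 1;0 -0.03 -0.05 0.6 0 0 1;0 -0.04 -0.07 0.8 0 0 1;0 -0.04 -0.07 0.8 0 0 1")

```text
time: 4.22
ee_pos: [0.5339, 0.0114, 0.1074]
tcp_rot: [0.724, 0.277, 0.577, -0.257]
wrist_force: [0.1, -0.0, -0.2]
finger_gap: 0.004
```

```bash
python3 g.py 237,22,15,9.5 235,22,15,9.5; python3 see.py pics/z3.png
```

```text
t 4.22 F [ 0.06 -0.03 -0.18] q [ 0.06  0.17 -0.44  0.76 -0.06  0.83]
237,22,15,9.5 [ 0.01 -0.01  0.    0.47  0.01  0.02]
235,22,15,9.5 [ 0.01 -0.03 -0.03  0.87  0.01  0.02]
tool-z force [ 0.19 -0.    0.03] face phi 239.3 r,off,z mm [22.3 14.1  9.7]
```

View pics/z3.png

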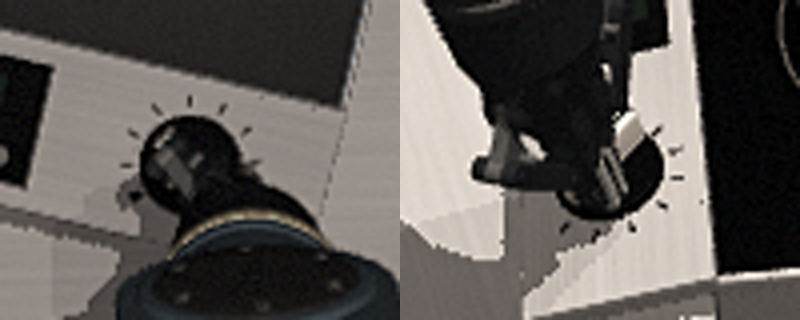

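The force dropped to 0 at face 239°, so the first click snapped (k=3). In the side view the pointer end is now at crop (630,125). Next, the second click.

```bash
python3 g.py 235,22,15,9.5 231,22,15,9.5 227,22,15,9.5 223,22,15,9.5
```

```text
t 4.32 F [ 0.44  0.2  -0.14] q [ 0.06  0.17 -0.44  0.76 -0.06  0.83]
235,22,15,9.5 [ 0.01 -0.03 -0.04  0.88  0.01  0.02]
231,22,15,9.5 [ 0.01 -0.07 -0.1   1.68  0.01  0.02]
227,22,15,9.5 [ 0.01 -0.1  -0.17  2.48  0.01  0.02]
223,22,15,9.5 [ 0.01 -0.13 -0.24  3.28  0.01  0.02]
tool-z force [0.21 0.43 0.14] face phi 239.4 r,off,z mm [22.2 14.2  9.7]
```

>>> arm_command(moves="0 -0.03 -0.04 0.9 0 0 1;0 -0.07 -0.1 1.7 0 0 1;0 -0.1 -0.17 2.5 0 0 1;0 -0.13 -0.24 3.2 0 0 1;0 -0.13 -0.24 3.2 0 0 1")

```text
time: 4.73
ee_pos: [0.5277, 0.0132, 0.1061]
tcp_rot: [0.678, 0.376, 0.535, -0.335]
wrist_force: [1.2, -2.3, -1.4]
finger_gap: -0.005
```

```bash
python3 g.py 219,22,15,9.5 217,22,15,9.5 214,22,15,9.5
```

```text
t 4.73 F [ 1.24 -2.3  -1.39] q [ 0.06  0.16 -0.45  0.76 -0.07  1.12]
219,22,15,9.5 [ 0.01 -0.03 -0.07  0.84  0.02  0.01]
217,22,15,9.5 [ 0.01 -0.05 -0.1   1.24  0.02  0.01]
214,22,15,9.5 [ 0.01 -0.08 -0.15  1.84  0.02  0.01]
tool-z force [ 1.73 -0.27  2.39] face phi 223.2 r,off,z mm [22.2 15.1  9.7]
```

>>> arm_command(moves="0 -0.02 -0.04 0.5 0 0 1;0 -0.04 -0.08 1 0 0 1;0 -0.06 -0.12 1.4 0 0 1;0 -0.08 -0.15 1.8 0 0 1;0 -0.08 -0.15 1.8 0 0 1")

```text
time: 5.15
ee_pos: [0.524, 0.0153, 0.1052]
tcp_rot: [0.647, 0.427, 0.508, -0.376]
wrist_force: [-1.1, -1.6, 0.6]
finger_gap: -0.002
```

```bash
python3 g.py 212,22,15,9.5 210,22,15,9.5 209,22,15,9.5
```

```text
t 5.15 F [-1.12 -1.57  0.64] q [ 0.07  0.15 -0.46  0.76 -0.07  1.28]
212,22,15,9.5 [ 0.01 -0.01 -0.04  0.48  0.02  0.02]
210,22,15,9.5 [ 0.01 -0.03 -0.07  0.88  0.02  0.02]
209,22,15,9.5 [ 0.01 -0.04 -0.08  1.08  0.02  0.02]
tool-z force [-0.77 -1.48  1.17] face phi 214.4 r,off,z mm [22.4 15.   9.7]
```

>>> arm_command(moves="0 -0.01 -0.03 0.4 0 0 1;0 -0.02 -0.05 0.6 0 0 1;0 -0.03 -0.07 0.9 0 0 1;0 -0.04 -0.08 1.1 0 0 1;0 -0.04 -0.08 1.1 0 0 1")

```text
time: 5.57
ee_pos: [0.5226, 0.0171, 0.1048]
tcp_rot: [0.626, 0.458, 0.489, -0.4]
wrist_force: [0.7, 0.3, 0.2]
finger_gap: -0.004
```

```bash
python3 g.py 204,22,15,9.5 200,22,15,9.5 196,22,15,9.5 193,22,15,9.5
```

```text
t 5.57 F [0.68 0.28 0.25] q [ 0.07  0.15 -0.47  0.75 -0.07  1.38]
204,22,15,9.5 [ 0.01 -0.06 -0.07  0.98  0.01  0.01]
200,22,15,9.5 [ 0.01 -0.09 -0.14  1.78  0.01  0.01]
196,22,15,9.5 [ 0.01 -0.12 -0.21  2.58  0.01  0.01]
193,22,15,9.5 [ 0.01 -0.14 -0.26  3.18  0.01  0.01]
tool-z force [-0.12  0.76 -0.07] face phi 208.9 r,off,z mm [21.8 14.9  9.7]
```

The second click let go (force ≈ 0). For the third click the wing should now be at 195°.

>>> arm_command(moves="0 -0.06 -0.07 1 0 0 1;0 -0.09 -0.14 1.8 0 0 1;0 -0.12 -0.21 2.6 0 0 1;0 -0.14 -0.26 3.2 0 0 1;0 -0.14 -0.26 3.2 0 0 1")

```text
time: 5.98
ee_pos: [0.5177, 0.0224, 0.1036]
tcp_rot: [0.555, 0.541, 0.429, -0.464]
wrist_force: [-0.1, -0.9, -0.4]
finger_gap: 0.001
```

```bash
python3 g.py 191,22,15,9.5 189,22,15,9.5 187,22,15,9.5 184,22,15,9.5; python3 see.py pics/z4.png
```

```text
t 5.98 F [-0.05 -0.87 -0.4 ] q [ 0.09  0.14 -0.48  0.75 -0.07  1.67]
191,22,15,9.5 [ 0.01 -0.02 -0.03  0.36  0.02  0.  ]
189,22,15,9.5 [ 0.01 -0.04 -0.06  0.76  0.02  0.  ]
187,22,15,9.5 [ 0.01 -0.06 -0.1   1.16  0.02  0.  ]
184,22,15,9.5 [ 0.01 -0.09 -0.15  1.76  0.02  0.  ]
tool-z force [ 0.43 -0.12  0.85] face phi 192.8 r,off,z mm [21.9 15.1  9.7]
```

View pics/z4.png

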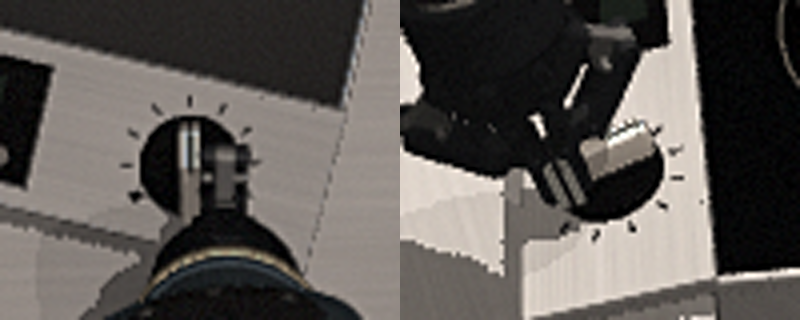

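Top view: the pointer end is at crop (190,123), i.e. pixel (297.5,255.8). That matches k=4, so two clicks are done. Now the third.

>>> arm_command(moves="0 -0.02 -0.03 0.4 0 0 1;0 -0.04 -0.06 0.8 0 0 1;0 -0.06 -0.1 1.2 0 0 1;0 -0.09 -0.15 1.8 0 0 1;0 -0.09 -0.15 1.8 0 0 1")

```text
time: 6.5
ee_pos: [0.5155, 0.0261, 0.1029]
tcp_rot: [0.511, 0.582, 0.391, -0.496]
wrist_force: [-1.0, -0.8, -0.1]
finger_gap: 0.002
```

```bash
python3 g.py 182,22,15,9.5 180,22,15,9.5 179,22,15,9.5
```

```text
t 6.5 F [-0.96 -0.8  -0.14] q [ 0.09  0.14 -0.48  0.75 -0.07  1.83]
182,22,15,9.5 [ 0.01 -0.01 -0.03  0.37  0.02  0.  ]
180,22,15,9.5 [ 0.01 -0.03 -0.06  0.77  0.02  0.  ]
179,22,15,9.5 [ 0.01 -0.04 -0.08  0.97  0.02  0.  ]
tool-z force [-0.02 -0.82  0.96] face phi 183.8 r,off,z mm [22.2 15.1  9.7]
```

>>> arm_command(moves="0 -0.01 -0.03 0.4 0 0 1;0 -0.02 -0.05 0.6 0 0 1;0 -0.03 -0.06 0.8 0 0 1;0 -0.04 -0.08 1 0 0 1;0 -0.04 -0.08 1 0 0 1")

```text
time: 6.92
ee_pos: [0.5151, 0.0284, 0.1027]
tcp_rot: [0.486, 0.604, 0.369, -0.513]
wrist_force: [0.6, -0.3, 0.2]
finger_gap: -0.001
```

```bash
python3 g.py 174,22,15,9.5 170,22,15,9.5 166,22,15,9.5 163,22,15,9.5
```

```text
t 6.92 F [ 0.61 -0.27  0.17] q [ 0.1   0.14 -0.48  0.75 -0.07  1.93]
174,22,15,9.5 [ 0.01 -0.06 -0.07  0.97  0.01 -0.  ]
170,22,15,9.5 [ 0.01 -0.09 -0.14  1.77  0.01 -0.  ]
166,22,15,9.5 [ 0.01 -0.12 -0.21  2.57  0.01 -0.  ]
163,22,15,9.5 [ 0.01 -0.14 -0.26  3.17  0.01 -0.  ]
tool-z force [-0.03  0.68  0.1 ] face phi 178.8 r,off,z mm [21.8 14.9  9.7]
```

>>> arm_command(moves="0 -0.06 -0.07 1 0 0 1;0 -0.09 -0.14 1.8 0 0 1;0 -0.12 -0.21 2.6 0 0 1;0 -0.12 -0.21 2.6 0 0 1")

```text
time: 7.25
ee_pos: [0.5137, 0.0344, 0.1022]
tcp_rot: [0.413, 0.656, 0.308, -0.551]
wrist_force: [-0.0, -1.0, 0.6]
finger_gap: -0.001
```

```bash
python3 g.py 162,22,15,9.5 158,22,15,9.5 154,22,15,9.5; python3 see.py pics/z5.png
```

```text
t 7.25 F [-0.01 -0.95  0.56] q [ 0.11  0.14 -0.49  0.75 -0.07  2.17]
162,22,15,9.5 [ 0.01 -0.04 -0.05  0.74  0.01 -0.01]
158,22,15,9.5 [ 0.01 -0.08 -0.12  1.54  0.01 -0.01]
154,22,15,9.5 [ 0.01 -0.11 -0.18  2.34  0.01 -0.01]
tool-z force [-0.5   0.55  0.81] face phi 165.7 r,off,z mm [21.9 14.8  9.8]
```

View pics/z5.png

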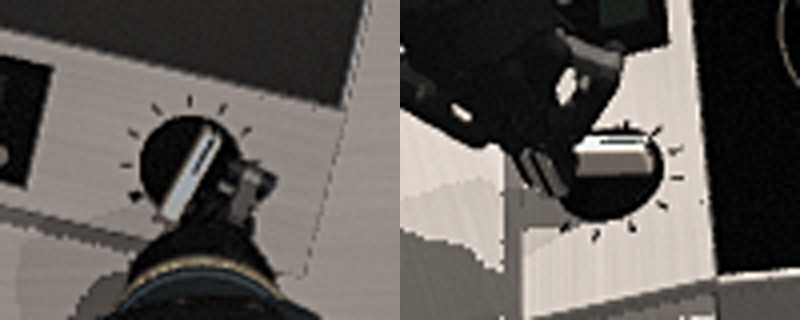

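The pointer is at crop (213,130), pixel (303.3,257.5), which matches k=5: three clicks done. Now the last one, gently.

>>> arm_command(moves="0 -0.02 -0.03 0.4 0 0 1;0 -0.04 -0.05 0.8 0 0 1;0 -0.06 -0.09 1.2 0 0 1;0 -0.08 -0.12 1.6 0 0 1;0 -0.11 -0.18 2.3 0 0 1")

```text
time: 7.77
ee_pos: [0.513, 0.0388, 0.1017]
tcp_rot: [0.347, 0.693, 0.252, -0.579]
wrist_force: [-3.4, -2.9, 1.5]
finger_gap: -0.002
```

```bash
python3 g.py 152,22,15,9.5 150,22,15,9.5 149,22,15,9.5 148,22,15,9.5
```

```text
t 7.77 F [-3.36 -2.94  1.48] q [ 0.12  0.14 -0.49  0.75 -0.08  2.38]
152,22,15,9.5 [ 0.01 -0.02 -0.07  0.49  0.03 -0.01]
150,22,15,9.5 [ 0.01 -0.04 -0.1   0.89  0.03 -0.01]
149,22,15,9.5 [ 0.01 -0.05 -0.12  1.09  0.03 -0.01]
148,22,15,9.5 [ 0.01 -0.06 -0.14  1.29  0.03 -0.01]
tool-z force [-1.97 -0.39  4.26] face phi 154.4 r,off,z mm [22.  15.9  9.7]
```

>>> arm_command(moves="0 -0.01 -0.02 0.3 0 0 1;0 -0.02 -0.03 0.5 0 0 1;0 -0.03 -0.05 0.7 0 0 1;0 -0.04 -0.07 0.9 0 0 1;0 -0.04 -0.07 0.9 0 0 1")

```text
time: 8.18
ee_pos: [0.5138, 0.0414, 0.1017]
tcp_rot: [0.319, 0.707, 0.229, -0.589]
wrist_force: [0.3, -0.8, 0.1]
finger_gap: 0.003
```

```bash
python3 g.py 149,22,15,9.5 148,22,15,9.5
```

```text
t 8.18 F [ 0.26 -0.75  0.1 ] q [ 0.13  0.14 -0.48  0.75 -0.08  2.46]
149,22,15,9.5 [ 0.01 -0.01 -0.02  0.17  0.01 -0.01]
148,22,15,9.5 [ 0.01 -0.02 -0.04  0.37  0.01 -0.01]
tool-z force [-0.01  0.72  0.35] face phi 149.8 r,off,z mm [22.  15.2  9.7]
```

The force fell off, so the fourth click appears to have snapped. I back away from the wing and lift.

>>> arm_command(moves="0 0 0.2 0 0 0 1;0 0 0.4 0 0 0 1;-0.8 0 0.5 0 0 0 1;-2 0 0.5 0 0 0 1;-3.2 0 0.5 0 0 0 1")

```text
time: 8.6
ee_pos: [0.4875, 0.0359, 0.179]
tcp_rot: [0.319, 0.706, 0.229, -0.589]
wrist_force: [1.2, -0.7, 1.0]
finger_gap: 0.0
```

>>> arm_command(moves="-1 0.5 0.5 0 0 0 1;-1 1.5 1.5 0 0 0 1;-1 2.5 2.5 0 0 0 1;-1 2.5 2.5 0 0 0 1;-1 2.5 2.5 0 0 0 1")

```text
time: 9.02
ee_pos: [0.4843, -0.0523, 0.2082]
tcp_rot: [0.318, 0.707, 0.228, -0.589]
wrist_force: [-0.3, -0.2, -0.4]
finger_gap: 0.003
```

```bash
python3 g.py; python3 see.py pics/z6.png; python3 - <<'E'
import cv2
from h import *
cv2.imwrite("pics/top_end.png",eyes.snapshot("top")[:,:,::-1])
E
```

```text
t 9.02 F [-0.28 -0.18 -0.38] q [-0.08  0.   -0.36  1.   -0.04  2.26]
tool-z force [ 0.32 -0.14  0.36] face phi 149.7 r,off,z mm [-41.9  91.9 115. ]
```

View pics/z6.png

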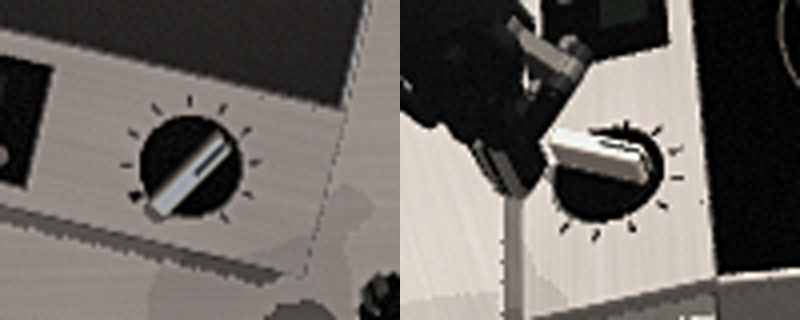

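View pics/top_end.png

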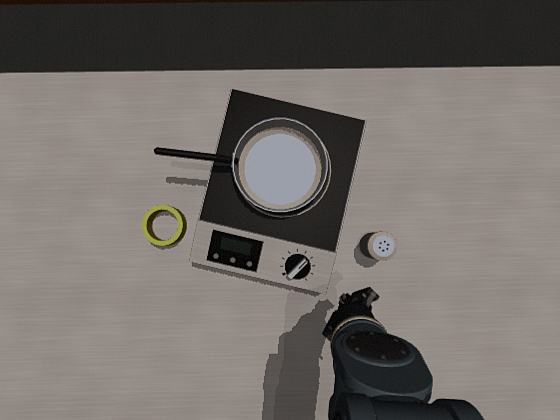

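The wing looks rotated about 104° from the start, not 120°, so it may be hanging between clicks. I'll measure the wing direction numerically.

```bash
cat > ang.py <<'E'
from h import *
import cv2
h=np.load("h.npy")
def meas(img):
    g=cv2.cvtColor(img,cv2.COLOR_BGR2GRAY).astype(float)
    c=proj("top",hobT(D0,h))[0]+[0,.3]
    Y,X=np.mgrid[:g.shape[0],:g.shape[1]]
    m=(np.hypot(X-c[0],Y-c[1])<11.5)&(g>70)
    P=np.c_[X[m],Y[m]].astype(np.float32);ev=cv2.PCACompute2(P,None)[1][0]
    return np.degrees(np.arctan2(ev[0],-ev[1]))%180,m.sum(),P.mean(0)
E
python3 - <<'E'
from ang import *
for k in np.arange(2,6.6,.25):
    a=proj("top",hobT([wing(np.radians(135-30*k),r,.022) for r in(.028,-.028)],h));d=a[0]-a[1];print(k,round(np.degrees(np.arctan2(d[0],-d[1]))%180,1),end=' | ')
print()
print(meas(cv2.imread("pics/top0.png")),meas(cv2.imread("pics/top_end.png")),meas(eyes.snapshot("top")[:,:,::-1]))
z=cv2.imread("pics/z5.png")[:, :400]
b=np.zeros((420,560,3),np.uint8);b[225:305,250:350]=cv2.resize(z,(100,80),interpolation=cv2.INTER_AREA);print("z5",meas(b))
E
```

```text
2.0 117.7 | 2.25 125.0 | 2.5 132.4 | 2.75 139.9 | 3.0 147.5 | 3.25 155.1 | 3.5 162.7 | 3.75 170.4 | 4.0 178.1 | 4.25 5.9 | 4.5 13.6 | 4.75 21.3 | 5.0 29.0 | 5.25 36.6 | 5.5 44.2 | 5.75 51.7 | 6.0 59.2 | 6.25 66.6 | 6.5 73.9 | 
(np.float32(118.4384), np.int64(138), array([297.36957, 268.21014], dtype=float32)) (np.float32(44.314087), np.int64(113), array([297.50443, 267.8407 ], dtype=float32)) (np.float32(44.229507), np.int64(112), array([297.4643 , 267.86606], dtype=float32))
z5 (np.float32(29.109161), np.int64(123), array([298.04065, 267.68292], dtype=float32))
```

The wing measures 44.3°, exactly k=5.5, so it is hanging on the crest between clicks and needs a slight further nudge. I go back to the same contact.

```bash
python3 g.py 150,22,27,80
```

```text
t 9.22 F [-0.01 -0.29 -0.04] q [-0.08  0.   -0.35  1.   -0.04  2.26]
150,22,27,80 [ 1.38 -2.47 -2.52 -0.02  0.02 -0.  ]
tool-z force [0.05 0.19 0.22] face phi 149.9 r,off,z mm [-39.7  90.  114.7]
```

>>> arm_command(moves="0 -1 -1 0 0 0 1;0.5 -2 -2 0 0 0 1;1.3 -2.5 -2.5 0 0 0 1;1.3 -2.5 -2.5 0 0 0 1;1.3 -2.5 -2.5 0 0 0 1")

```text
time: 9.63
ee_pos: [0.4896, 0.0375, 0.1704]
tcp_rot: [0.32, 0.705, 0.23, -0.589]
wrist_force: [1.0, -0.3, -0.2]
finger_gap: 0.003
```

```bash
python3 g.py 150,22,27,9.5
```

```text
t 9.63 F [ 0.99 -0.3  -0.22] q [ 0.13  0.04 -0.41  0.92 -0.08  2.46]
150,22,27,9.5 [ 2.88  0.08 -0.02  0.01  0.03  0.01]
tool-z force [ 0.43  0.86 -0.44] face phi 150.1 r,off,z mm [24.  27.5 81.5]
```

>>> arm_command(moves="1 0.08 0 0 0 0 1;2 0.08 0 0 0 0 1;2.8 0.08 0 0 0 0 1;2.85 0.08 0 0 0 0 1;2.85 0.08 -0.35 0 0 0 1")

```text
time: 10.05
ee_pos: [0.5111, 0.0364, 0.1028]
tcp_rot: [0.319, 0.706, 0.229, -0.59]
wrist_force: [0.3, 1.0, 0.1]
finger_gap: -0.001
```

```bash
python3 g.py 150,22,16,9.5 149,22,15,9.5 148,22,15,9.5 147,22,15,9.5
```

```text
t 10.05 F [0.35 1.02 0.1 ] q [ 0.12  0.14 -0.49  0.75 -0.08  2.45]
150,22,16,9.5 [ 0.06 -0.07 -0.18 -0.04  0.04  0.  ]
149,22,15,9.5 [ 0.06 -0.08 -0.24  0.16  0.04  0.  ]
148,22,15,9.5 [ 0.06 -0.09 -0.25  0.36  0.04  0.  ]
147,22,15,9.5 [ 0.06 -0.1  -0.27  0.56  0.04  0.  ]
tool-z force [-0.08 -0.44 -0.98] face phi 149.8 r,off,z mm [20.1 20.6 11.1]
```

>>> arm_command(moves="0.06 -0.07 -0.08 0 0 0 1;0.06 -0.07 -0.16 0 0 0 1;0.06 -0.08 -0.22 0.2 0 0 1;0.06 -0.09 -0.25 0.4 0 0 1;0.06 -0.09 -0.25 0.4 0 0 1")

```text
time: 10.47
ee_pos: [0.5155, 0.0435, 0.1023]
tcp_rot: [0.306, 0.713, 0.218, -0.593]
wrist_force: [-0.5, 0.5, 0.9]
finger_gap: -0.002
```

```bash
python3 g.py 149,22,15,9.5 148,22,15,9.5 147,22,15,9.5; python3 - <<'E'
from ang import *
i=eyes.snapshot("top")[:,:,::-1];print(meas(i))
E
```

```text
t 10.47 F [-0.52  0.53  0.91] q [ 0.13  0.15 -0.48  0.75 -0.08  2.5 ]
149,22,15,9.5 [ 0.02 -0.    0.09 -0.25  0.01 -0.01]
148,22,15,9.5 [ 0.02 -0.01  0.07 -0.05  0.01 -0.01]
147,22,15,9.5 [ 0.02 -0.02  0.06  0.15  0.01 -0.01]
tool-z force [-1.02 -0.57 -0.1 ] face phi 147.8 r,off,z mm [21.6 13.2 10. ]
(np.float32(59.779224), np.int64(133), array([297.85715, 267.8496 ], dtype=float32))
```

The wing now reads 59.8° against 59.2° expected for k=6: it snapped into the fourth click. I retreat and confirm.

>>> arm_command(moves="0 0 0.2 0 0 0 1;0 0 0.4 0 0 0 1;-0.8 0 0.5 0 0 0 1;-2 0 0.5 0 0 0 1;-3.2 0 0.5 0 0 0 1")

```text
time: 10.93
ee_pos: [0.4886, 0.0381, 0.1788]
tcp_rot: [0.306, 0.711, 0.219, -0.594]
wrist_force: [1.1, 0.3, -0.5]
finger_gap: 0.001
```

>>> arm_command(moves="-1 0.5 0.5 0 0 0 1;-1 1.5 1.5 0 0 0 1;-1 2.5 2.5 0 0 0 1;-1 2.5 2.5 0 0 0 1;-1 2.5 2.5 0 0 0 1")

```text
time: 11.35
ee_pos: [0.4823, -0.0501, 0.2073]
tcp_rot: [0.306, 0.712, 0.217, -0.593]
wrist_force: [-0.3, -0.1, 0.0]
finger_gap: -0.0
```

```bash
python3 g.py; python3 - <<'E'
from ang import *
i=eyes.snapshot("top")[:,:,::-1];print(meas(i))
d=cv2.absdiff(i,cv2.imread("pics/top0.png")).max(2)
for n,(x,y,r) in dict(pan=(281,167,50),handle=(195,155,40),tape=(163,226,22),shaker=(381,246,16)).items(): print(n,(d[y-r:y+r,x-r:x+r]>40).sum())
cv2.imwrite("pics/end2.png",cv2.resize(i[200:320,220:420],(800,480)))
E
```

```text
t 11.35 F [-0.34 -0.07  0.02] q [-0.08  0.   -0.36  1.   -0.04  2.3 ]
tool-z force [-0.08 -0.17  0.29] face phi 147.7 r,off,z mm [-42.1  90.3 114.7]
(np.float32(58.960342), np.int64(131), array([297.84732, 267.8015 ], dtype=float32))
pan 0
handle 0
tape 0
shaker 0
```

View pics/end2.png

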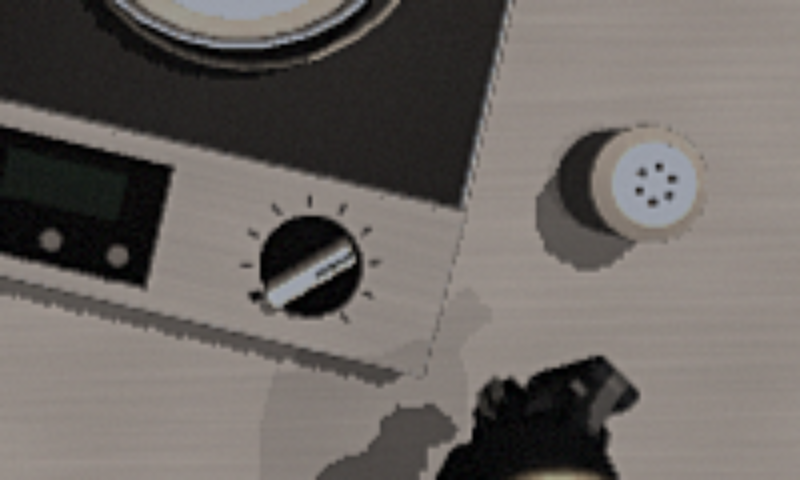

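The pointer end is at crop (352,255) in line with the k=6 tick, the wing reads 59.0°, and the arm is clear.

```bash
python3 -c "
from bench import job
print(job.sign_off())"
```

```text
the job is handed in; nothing more can be done
None
```

I turned the dial up four clicks by pushing the side of its wing with the shut fingertips. It went from the third position (click 2, counting from 0) to the seventh (click 6). The job was handed in at about 11.4 s of the 54 s allowed.

- **Fourth click:** On the first try the wing came to rest exactly half way, at 44.3° in the top image. I had already backed the arm off and caught this in the check picture. I went back and nudged it a little further, and it snapped in without running past.
- **Dial position at the end:** The wing reads 59.0° in the top image, against 59.2° expected for click 6. It stayed there after the arm backed away.
- **Forces:** The highest push I read was about 5 N. That comes from readings at the end of each move only.
- **Other objects:** The pan, tape roll and shaker show no change between the first and last top pictures. The gripper is clear of everything.

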